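# Set the goniometer's sprung pointer to the red mark

### The job

Take the yellow knob of the goniometer's pointer arm and guide it slowly (some 5 cm a second) and steadily along the engraved arc, rod still home, until the arm points straight at the red disc, and pause there. Then pull the sprung rod straight out until its stylus stands over the middle of the red disc, and finish holding the knob there against the spring: do not let go. Use the red disc, not the blue one, and leave everything else on the bench where it is.

Things in the scene. Friction and masses are not known exactly. Their poses are not given: they have to be found in the camera images.
- goniometer: white plate 290 x 320 x 10 mm fixed to the bench; origin on the arm's vertical pivot axis, at bench height. It reaches 250 mm to its -x side (towards the robot), 40 mm to +x, 160 mm either way in y. A thin dark arc of radius 160 mm about the pivot is engraved on it. Left of it (y 0.08 to 0.2 m, x over 0.62 m) the bench's grey lid stands open, up to 0.3 m tall: pass round its near side
- pivot (a point): point on the pivot axis at the plate's top face, 10 mm above the bench. A hub stands here, 54 mm across and up to 58 mm high, with a cuvette on it (top 103 mm above the bench)
- swing_arm (a joint): bearing of the pointer arm in rad about the vertical pivot: 0 points along the plate's -x, positive turns counter-clockwise seen from above, stops at -0.62 and 0.62. Light friction (about 0.06 N m); it stays where it is left. The arm is an aluminium barrel about 20 mm thick, its axis 42 mm above the bench (top about 53 mm), mouth 130 mm from the pivot
- rod (a joint): how far the rod is drawn out of the barrel, in m: 0 fully home, hard stop at 0.085. An inner spring pulls it home: about 2.3 N at 0 and 90 N/m more, so 5 to 8 N at the red disc; it flies home if let go
- knob (a point): middle of the grip of the yellow upright round knob on the rod's outer end: 20 mm across, straight sides from 58 to 100 mm above the bench; this point is 82 mm above the bench. With the rod home it is 160 mm from the pivot. Steel block and rod below it reach up to 51 mm. It moves with the rod
- stylus_tip (a point): tip of the thin steel stylus that hangs straight below the knob on the same vertical line, 15 mm above the bench and 3 mm over the discs; it never touches the plate. With the rod home it is over the engraved arc
- barrel_mouth (a point): open end of the barrel, 130 mm from the pivot and 42 mm above the bench; its x axis points from here back to the pivot, its y axis lies across the barrel, level
- red_mark: red disc 16 mm across and 2 mm thick with a black centre dot, fixed on the plate outside the arc, the mark to set; origin at the middle of its underside, 10 mm above the bench. It is 190 to 220 mm from the pivot, on either side of the arm
- blue_mark: the same disc in blue, on the other side; not to be used
- tape_roll: loose roll of masking tape, 104 mm across, 25 mm high, to the right; leave it alone
- vial: loose sample vial with a black cap, 27 mm across, 57 mm high, standing to the left; leave it alone

How it is judged:
By the outcome, as a careful person would: the job done as asked, in the order asked, and still so for the second after the job is handed in, while the arm keeps its last pose, push and grip.
It also fails if it takes over 40 s, if anything falls off the work surface, if the arm or the gripper's body presses on something with over 40 N, if the wrist force passes 120 N, or if a joint passes its speed limit or range.

### The arm

A 6-joint arm with a two-finger parallel gripper is mounted at the origin on a cart in front of the work surface, level with it; the furniture and walls round the work are solid. World frame = base frame: x ahead of the robot, y to its left, z up, the work surface at z = 0. Lengths are in m, angles in rad, forces in N, time in s.
With the tool pointing down it reaches from about 0.3 to 0.825 m from the base axis. Payload 5.4 kg.
Tool frame: the origin (TCP) lies at the very end of the fingers, on their centre line; the grasp point (between the pads) lies 19 mm behind it; z points along the fingers, y is the line along which they close (so a half turn about z gives the same grasp; the last joint's range is limited). The gripper opens to 92 mm and grips with 3 to 60 N. Pads are 20 mm wide; open, the fingers measure 128 mm over their backs; the gripper's body (75 mm by 189 mm) begins 69 mm behind the grasp point.
Start: joints at [1.02, 0.158, 1.597, -0, 1.386, -0.21], TCP at [0.192, 0.542, 0.215] pointing down, gripper open.
Joint ranges: [-2.91, 2.91], [-0.94, 2.29], [0.18, 2.7], [-1.29, 4.43], [0.17, 2.64], [-3, 3]. Speed limits (rad/s): [2.57, 2.57, 3.14, 3.14, 3.14, 3.14].

### API

Orientations are given as a unit quaternion [w, x, y, z].
In Python, from plant import env gives the robot as it stands.
- The arm moves only by the tool play_rows, never from a script. Its argument "series" is a list of rows, each an object with "claw": the opening, from -1 (shut) to 1 (fully open); "offset": the shift along the world's x, y, z in m, a list of three; "dr": the turn, a rotation vector about the world's x, y, z in degrees, a list of three. In form: [{"claw": claw, "offset": [x, y, z], "dr": [wx, wy, wz]}, ...]. A call has exactly 10 rows; each row shifts and turns the commanded pose from where the row before left it; what a row does not reach is not made up. A row lasts 1/12 s, in which the tool goes at most 41.7 mm and 7.16 degrees, less where a joint would pass 70% of its speed; a pose out of reach is approached as far as the arm can. A call with a gripper value outside its range is refused whole. The fingers move at their own pace and stop on an object; "newtons" is the grip in N (left out, the last holds). Time passes only in rows, so rows that do not move let the fingers close, or fill a call up. It gives the time, the measured TCP pose, the force, the opening and the grip force at its end, in the units of the state.
- env.get_obs(): the state, without advancing time (a new reading comes with each control period).
- env.camera(name): name is "side" or "top"; returns a dict with "pixels" (480x640x3 uint8, red, green, blue), "vertical_fov" (degrees; the focal length in pixels is half the picture's height over the tangent of half this angle, whatever the lens; pixels are square), "cx", "cy" (the principal point, pixels), "dist" ([k1, k2, p1, p2, k3] as OpenCV has them; the pictures are not rectified), "R" (3x3) and "t" (3): a world point X has camera coordinates R X + t. Camera axes: x right, y down, z forward; pixel columns grow to the right and rows downward; lengths in m; the calibration is good to about 2 mm. A picture is of the moment at which its call begins. There is no depth.
- env.finish_job(): hands the job in; it is judged then, once.
Trained networks look in a picture, given as the dict that the camera call returned (one of the last four; its "shot" number tells which), for a name from the list of things; names that differ only in an ending like _2 or _b are one class to them, and where a whole thing is asked for, a point or a joint stands for the part that bears it (a point fixed in the world has none). Each returns a list of dicts, best first, with "score" (0 to 1); they miss things now and then, are a little off and sometimes report something else, mostly with a low value. They report only what shows in the picture. A call takes as long as a camera call.
- env.masks_of(picture, query): "pixels" (480x640 bool, what is visible of it) and "box" ([left, top, right, bottom] in pixels, round what is visible of it).
The state is a dict: "time": time; "q": joint angles; "joint_velocities": joint speeds; "effort": joint torques, N m; "tool_pos": TCP position; "orientation": TCP orientation; "contact_force": force on the tool from outside, world axes, zero at the start; "torque": the same for the moment, N m; "gripper_width": finger opening in m; "grip_force": force on a finger pad.
Only numpy, scipy, OpenCV 4.12 (cv2) and the standard library are available. Lean on these libraries where they do the work, as an engineer would, in place of code of your own. Each camera call takes 0.05 s, during which the arm holds its last target. There are 200 camera calls.

## Working session

There is one attempt and no reset: what is moved stays moved. The work goes in short steps, Python scripts to look and compute and a tool call to move; the robot and the scene stay as the last step left them, time stands still between calls to the robot, and variables do not carry over. Pictures are saved under pics/ and viewed, at most 10 in all, crops included, and the job is handed in when it is done.

Besides the shell and the picture viewer there is one more tool, called after "Request:" as name([rows], argument=value, ...), one row to a line, values as JSON. play_rows: Moves the arm, as the interface text tells. Its arguments: {"type":"object","properties":{"series":{"type":"array","items":{"type":"object","properties":{"claw":{"type":"number"},"offset":{"type":"array","items":{"type":"number"}},"dr":{"type":"array","items":{"type":"number"}}}}},"newtons":{"type":"number"}},"required":["series"]}

```bash
ls; mkdir -p pics; cat > h.py <<'E'
import numpy as np, cv2
from plant import env
def K(p):
    f=240/np.tan(np.radians(p["vertical_fov"])/2); return np.array([[f,0,p["cx"]],[0,f,p["cy"]],[0,0,1.]])
def ray(p,uv):
    n=cv2.undistortPoints(np.array([[uv]],float),K(p),np.array(p["dist"],float))[0,0]
    R=np.array(p["R"]);t=np.array(p["t"]); return -R.T@t, R.T@np.array([n[0],n[1],1])
def atz(p,uv,z):
    c,d=ray(p,uv); return c+d*(z-c[2])/d[2]
def proj(p,X):
    return cv2.projectPoints(np.array(X,float).reshape(-1,3),cv2.Rodrigues(np.array(p["R"]))[0],np.array(p["t"],float),K(p),np.array(p["dist"],float))[0][:,0]
def cen(m): 
    v,u=np.nonzero(m["pixels"]); return u.mean(),v.mean()
E
python3 - <<'E'
from h import *
for n in("top","side"):
    p=env.camera(n); cv2.imwrite(f"pics/{n}0.png",p["pixels"][:,:,::-1])
    print(n,np.round(-np.array(p["R"]).T@p["t"],3))
    for q in("red_mark","blue_mark","knob","swing_arm","goniometer","tape_roll","vial","pivot"):
        try:
            for m in env.masks_of(p,q)[:2]:
                c=cen(m); z={"red_mark":.012,"blue_mark":.012,"knob":.08,"swing_arm":.042}.get(q,.02)
                print(q,round(m["score"],2),m["box"],np.round(c,1),np.round(atz(p,c,z),4))
        except Exception as e: print(q,e)
o=env.get_obs();print({k:np.round(v,3) for k,v in o.items()})
E
```

```text
pics
top [ 0.429 -0.16   1.624]
knob 0.6 [270.4, 189.7, 408.2, 317.4] [340.  254.3] [ 0.5774 -0.2092  0.08  ]
swing_arm 0.88 [329.6, 206.0, 358.2, 274.1] [343.4 233.8] [ 0.6355 -0.22    0.042 ]
goniometer 0.66 [267.2, 191.6, 408.8, 318.8] [340. 254.] [ 0.5839 -0.2111  0.02  ]
tape_roll 0.91 [433.4, 229.7, 476.3, 265.7] [453.4 248.1] [ 0.5969 -0.5172  0.02  ]
pivot 0.84 [270.8, 188.7, 408.8, 323.1] [340. 254.] [ 0.584  -0.2111  0.02  ]
side [ 0.327 -1.173  0.734]
knob 0.66 [293.3, 227.2, 313.7, 262.4] [299.2 247.4] [ 0.5311 -0.2172  0.08  ]
swing_arm 0.91 [289.8, 230.6, 385.6, 268.6] [342. 253.] [ 0.625  -0.2051  0.042 ]
goniometer 0.65 [249.1, 227.9, 402.3, 326.3] [324.3 278.4] [ 0.5741 -0.253   0.02  ]
tape_roll 0.67 [344.8, 344.8, 407.7, 402.6] [377.2 372.9] [ 0.5917 -0.5273  0.02  ]
vial 0.58 [236.1, 176.2, 246.9, 205.3] [238.4 190.4] [0.4566 0.1683 0.02  ]
pivot 0.89 [251.3, 226.8, 404.0, 327.5] [324.7 278.5] [ 0.5748 -0.2534  0.02  ]
{'time': np.float64(0.9), 'q': array([ 1.02 ,  0.158,  1.597,  0.   ,  1.386, -0.21 ]), 'joint_velocities': array([-0.001,  0.   ,  0.   ,  0.001, -0.   , -0.001]), 'effort': array([ 2.0000e-03, -3.8556e+01, -3.2237e+01,  7.0000e-02,  3.0000e-02,
        0.0000e+00]), 'tool_pos': array([0.192, 0.542, 0.215]), 'orientation': array([-0.   ,  0.17 ,  0.986,  0.   ]), 'contact_force': array([-1.188,  0.924,  0.699]), 'torque': array([-0.011, -0.015, -0.004]), 'grip_force': np.float64(0.0), 'gripper_width': np.float64(0.092)}
```

```bash
python3 - <<'E'
import cv2
a=cv2.imread("pics/top0.png")[170:340,250:490]; cv2.imwrite("pics/topc.png",cv2.resize(a,None,fx=3.3,fy=3.3,interpolation=cv2.INTER_CUBIC))
a=cv2.imread("pics/side0.png")[160:360,220:460]; cv2.imwrite("pics/sidec.png",cv2.resize(a,None,fx=3,fy=3,interpolation=cv2.INTER_CUBIC))
E
```

```text
(no output)
```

View pics/topc.png

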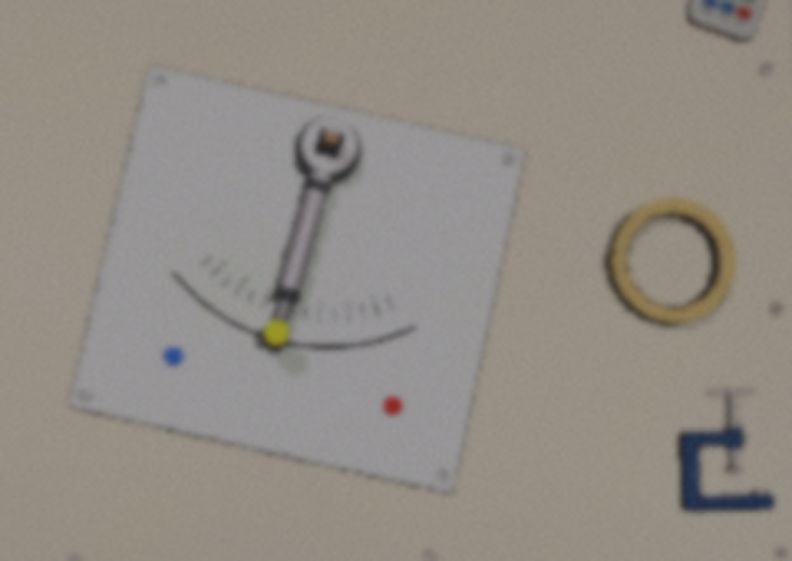

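View pics/sidec.png

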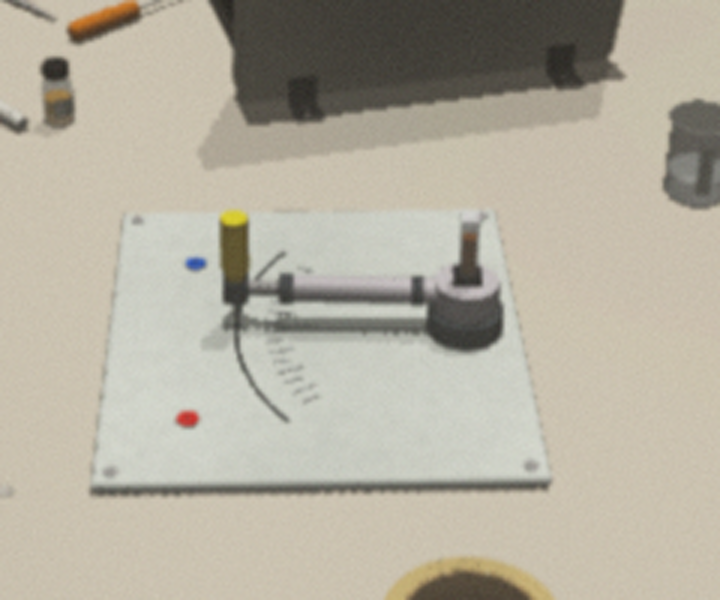

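View pics/side0.png

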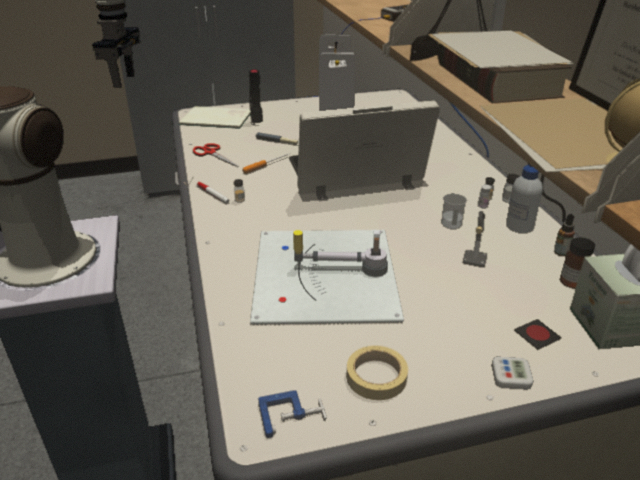

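The top crop shows the plate turned about 13°, with the red disc at full-image pixel (369, 293), the blue disc at (302, 278) and the knob top at about (333, 271). The arm therefore has to swing right, towards -y. The side view agrees: red is nearer that camera and the lid stands behind.

```bash
cat > meas.py <<'E'
from h import *
def blob(p,kind,box):
    a=cv2.cvtColor(p["pixels"],cv2.COLOR_RGB2HSV).astype(int); H,S,V=a[...,0],a[...,1],a[...,2]
    m={"red":((H<8)|(H>172))&(S>110),"blue":(H>100)&(H<125)&(S>110),"yel":(H>22)&(H<36)&(S>130)&(V>110)}[kind]
    z=np.zeros_like(m);l,t,r,b=box;z[t:b,l:r]=m[t:b,l:r]
    n,lab,st,c=cv2.connectedComponentsWithStats(z.astype(np.uint8)); 
    i=1+np.argmax(st[1:,4]); return c[i],st[i]
E
python3 - <<'E'
from meas import *
T=env.camera("top");S=env.camera("side")
bt=(260,180,415,325);bs=(245,225,405,330)
for k,z in(("red",.012),("blue",.012),("yel",.1)):
    for p,b in((T,bt),(S,bs)):
        try:
            c,s=blob(p,k,b); print(k,np.round(c,1),s,np.round(atz(p,c,z)[:2],4))
        except Exception as e: print(k,e)
for p,n in((T,"goniometer"),(S,"pivot")):
    m=env.masks_of(p,n)[0]["pixels"].astype(np.uint8)
    c=max(cv2.findContours(m,0,2)[0],key=cv2.contourArea)[:,0]
    w=np.array([atz(p,u,.01)[:2] for u in c]).astype(np.float32)
    r=cv2.minAreaRect(w); print(n,np.round(r[0],4),np.round(r[1],4),r[2]); print(np.round(cv2.boxPoints(r),4))
E
```

```text
red [368.5 292.5] [367 291   4   4  16] [ 0.4806 -0.2862]
red [282.2 299. ] [279 297   7   5  28] [ 0.4798 -0.2868]
blue [302.  277.5] [300 276   5   4  16] [ 0.5224 -0.1088]
blue [284.7 247.2] [282 246   6   4  16] [ 0.5213 -0.1088]
yel [333.4 270.4] [330 267   7   7  37] [ 0.5346 -0.1912]
yel [297.5 232.7] [294 230   8   6  41] [ 0.5335 -0.1934]
goniometer [ 0.5853 -0.2117] [0.3236 0.2936] 76.6688461303711
[[ 0.4051 -0.3353]
 [ 0.6908 -0.403 ]
 [ 0.7655 -0.0881]
 [ 0.4798 -0.0204]]
pivot [ 0.5839 -0.2161] [0.3316 0.2917] 76.51045227050781
[[ 0.4034 -0.3433]
 [ 0.6871 -0.4113]
 [ 0.7644 -0.0889]
 [ 0.4808 -0.0208]]
```

Request:
play_rows([
  {"claw":1,"offset":[0.012,-0.025,0],"dr":[0,0,0.4]},
  {"claw":1,"offset":[0.012,-0.025,0],"dr":[0,0,0.4]},
  {"claw":1,"offset":[0.012,-0.025,0],"dr":[0,0,0.4]},
  {"claw":1,"offset":[0.012,-0.025,0],"dr":[0,0,0.4]},
  {"claw":1,"offset":[0.012,-0.025,0],"dr":[0,0,0.4]},
  {"claw":1,"offset":[0.012,-0.025,0],"dr":[0,0,0.4]},
  {"claw":1,"offset":[0.012,-0.025,0],"dr":[0,0,0.4]},
  {"claw":1,"offset":[0.012,-0.025,0],"dr":[0,0,0.4]},
  {"claw":1,"offset":[0.012,-0.025,0],"dr":[0,0,0.4]},
  {"claw":1,"offset":[0.012,-0.025,0],"dr":[0,0,0.4]},
])

```text
time: 1.93
tool_pos: [0.3126, 0.2907, 0.2148]
orientation: [0.0, 0.135, 0.991, 0.0]
contact_force: [-0.1, 0.1, 0.8]
gripper_width: 0.0918
grip_force: 0.0
```

Request:
play_rows([
  {"claw":1,"offset":[0.012,-0.025,0],"dr":[0,0,0]},
  {"claw":1,"offset":[0.012,-0.025,0],"dr":[0,0,0]},
  {"claw":1,"offset":[0.012,-0.025,0],"dr":[0,0,0]},
  {"claw":1,"offset":[0.012,-0.025,0],"dr":[0,0,0]},
  {"claw":1,"offset":[0.012,-0.025,0],"dr":[0,0,0]},
  {"claw":1,"offset":[0.012,-0.025,0],"dr":[0,0,0]},
  {"claw":1,"offset":[0.012,-0.025,0],"dr":[0,0,0]},
  {"claw":1,"offset":[0.012,-0.025,0],"dr":[0,0,0]},
  {"claw":1,"offset":[0.012,-0.025,0],"dr":[0,0,0]},
  {"claw":1,"offset":[0.012,-0.025,0],"dr":[0,0,0]},
])

```text
time: 2.77
tool_pos: [0.4327, 0.0405, 0.2148]
orientation: [0.0, 0.135, 0.991, 0.0]
contact_force: [-0.1, 0.9, 0.2]
gripper_width: 0.0918
grip_force: 0.0
```

Request:
play_rows([
  {"claw":0.3,"offset":[0.012,-0.025,0],"dr":[0,0,0]},
  {"claw":0.3,"offset":[0.012,-0.025,0],"dr":[0,0,0]},
  {"claw":0.3,"offset":[0.012,-0.025,0],"dr":[0,0,0]},
  {"claw":0.3,"offset":[0.012,-0.025,0],"dr":[0,0,0]},
  {"claw":0.3,"offset":[0.012,-0.025,0],"dr":[0,0,0]},
  {"claw":0.3,"offset":[0.012,-0.025,0],"dr":[0,0,0]},
  {"claw":0.3,"offset":[0.012,-0.025,0],"dr":[0,0,0]},
  {"claw":0.3,"offset":[0.012,-0.025,0],"dr":[0,0,0]},
  {"claw":0.3,"offset":[0.006,-0.023,0],"dr":[0,0,0]},
  {"claw":0.3,"offset":[0,0,0],"dr":[0,0,0]},
])

```text
time: 3.6
tool_pos: [0.5348, -0.1849, 0.2144]
orientation: [0.0, 0.137, 0.991, -0.001]
contact_force: [0.3, 0.5, -0.2]
gripper_width: 0.0596
grip_force: 0.0
```

```bash
python3 - <<'E'
from meas import *
o=env.get_obs();print(o["tool_pos"],o["orientation"],o["joint_velocities"].round(3))
T=env.camera("top");S=env.camera("side")
a=S["pixels"][130:330,200:440,::-1]; cv2.imwrite("pics/s1.png",cv2.resize(a,None,fx=3,fy=3,interpolation=cv2.INTER_CUBIC))
for k,z in(("red",.012),("yel",.1)):
    for p,b in((T,(260,180,415,325)),(S,(245,200,405,330))):
        try:
            c,s=blob(p,k,b); print(k,np.round(c,1),s,np.round(atz(p,c,z)[:2],4))
        except Exception as e: print(k,e)
o=env.get_obs();print(o["tool_pos"],proj(S,o["tool_pos"]))
E
```

```text
[ 0.53483968 -0.18491917  0.21444146] [ 3.05268706e-04  1.36707627e-01  9.90611079e-01 -7.88106844e-04] [ 0.049 -0.048  0.057  0.03   0.029  0.043]
red [368.6 292.5] [367 291   5   4  17] [ 0.4805 -0.2866]
red [282.2 299.1] [279 297   7   5  27] [ 0.4796 -0.287 ]
yel attempt to get argmax of an empty sequence
yel [298.1 232.5] [295 231   7   4  23] [ 0.5349 -0.1929]
[ 0.53406526 -0.18136319  0.21434614] [[295.12545607 179.64703089]]
```

View pics/s1.png

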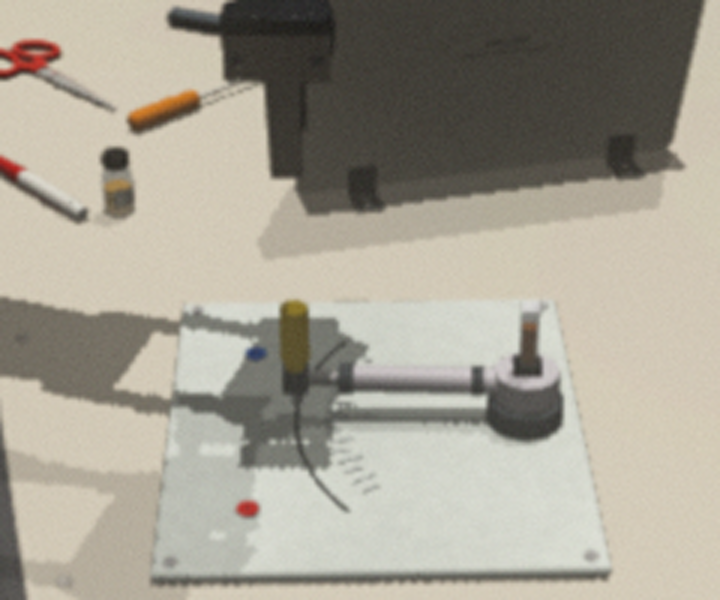

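The side crop shows the open fingers behind and above the knob, whose top is at full-image pixel (298, 233). Nothing is disturbed. I'll shift 12 mm in -y and go down.

Request:
play_rows([
  {"claw":0.3,"offset":[0,-0.006,-0.01],"dr":[0,0,0]},
  {"claw":0.3,"offset":[0,-0.006,-0.015],"dr":[0,0,0]},
  {"claw":0.3,"offset":[0,0,-0.02],"dr":[0,0,0]},
  {"claw":0.3,"offset":[0,0,-0.02],"dr":[0,0,0]},
  {"claw":0.3,"offset":[0,0,-0.02],"dr":[0,0,0]},
  {"claw":0.3,"offset":[0,0,-0.02],"dr":[0,0,0]},
  {"claw":0.3,"offset":[0,0,-0.02],"dr":[0,0,0]},
  {"claw":0.3,"offset":[0,0,-0.015],"dr":[0,0,0]},
  {"claw":0.3,"offset":[0,0,-0.01],"dr":[0,0,0]},
  {"claw":0.3,"offset":[0,0,0],"dr":[0,0,0]},
])

```text
time: 4.53
tool_pos: [0.5322, -0.1912, 0.0618]
orientation: [-0.002, 0.135, 0.991, 0.001]
contact_force: [-0.0, 0.6, -0.4]
gripper_width: 0.0598
grip_force: 0.0
```

Request:
play_rows([
  {"claw":0.0,"offset":[0,0,0],"dr":[0,0,0]},
  {"claw":-0.2,"offset":[0,0,0],"dr":[0,0,0]},
  {"claw":-0.4,"offset":[0,0,0],"dr":[0,0,0]},
  {"claw":-0.5,"offset":[0,0,0],"dr":[0,0,0]},
  {"claw":-0.7,"offset":[0,0,0],"dr":[0,0,0]},
  {"claw":-1,"offset":[0,0,0],"dr":[0,0,0]},
  {"claw":-1,"offset":[0,0,0],"dr":[0,0,0]},
  {"claw":-1,"offset":[0,0,0],"dr":[0,0,0]},
  {"claw":-1,"offset":[0,0,0],"dr":[0,0,0]},
  {"claw":-1,"offset":[0,0,0],"dr":[0,0,0]},
], newtons=35)

```text
time: 5.37
tool_pos: [0.5345, -0.1932, 0.065]
orientation: [0.0, 0.135, 0.991, -0.0]
contact_force: [-1.5, 1.1, 3.0]
gripper_width: 0.0193
grip_force: 35.0
```

```bash
python3 - <<'E'
from meas import *
T=env.camera("top");S=env.camera("side")
a=S["pixels"][180:330,220:420,::-1]; cv2.imwrite("pics/s2.png",cv2.resize(a,None,fx=3.5,fy=3.5,interpolation=cv2.INTER_CUBIC))
o=env.get_obs();print({k:np.round(v,4) for k,v in o.items()})
E
```

```text
{'time': np.float64(5.4667), 'q': array([-0.5595,  0.303 ,  1.7411,  0.    ,  1.0969, -1.8594]), 'joint_velocities': array([ 0.0008,  0.0007,  0.0016, -0.0004, -0.0015,  0.0009]), 'effort': array([-2.23900e-01, -3.82659e+01, -2.69794e+01, -1.22800e-01,
       -1.32700e-01,  6.70000e-03]), 'tool_pos': array([ 0.5344, -0.1932,  0.065 ]), 'orientation': array([ 3.000e-04,  1.351e-01,  9.908e-01, -1.000e-04]), 'contact_force': array([-0.1248,  0.3385,  3.8051]), 'torque': array([0.1274, 0.0604, 0.0214]), 'grip_force': np.float64(35.0009), 'gripper_width': np.float64(0.0191)}
```

View pics/s2.png

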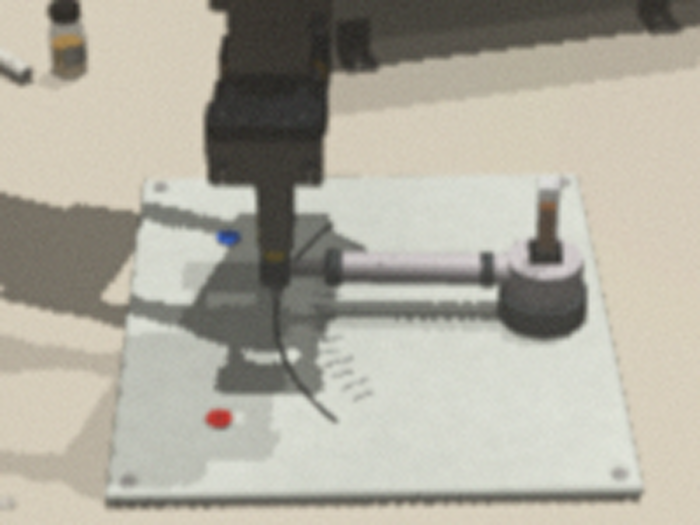

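The knob is gripped: width 19 mm, block and arc just below the fingers. The measured radius of 159–160 mm agrees with the rod being home. Next I'll work out the arc rows.

```bash
python3 - <<'E'
import numpy as np
P=np.array([.6885,-.2362]);k=np.array([.5344,-.1932]);red=np.array([.4801,-.2867])
a=lambda v:np.degrees(np.arctan2(-v[1],-v[0]))
a0,a1=a(k-P),a(red-P);print(a0,a1,np.linalg.norm(k-P),np.linalg.norm(red-P))
w=np.array([.3,.7]+[1]*16+[.7,.3]);w=w/w.sum()*(a1-a0);c=a0+np.cumsum(w)
r=np.linalg.norm(k-P)
pts=P-r*np.c_[np.cos(np.radians(c)),np.sin(np.radians(c))]
d=np.diff(np.vstack([k,pts]),axis=0)
for i in range(20):print(i,np.round(d[i]*1e3,1),round(w[i],2))
print(pts[9],pts[-1],c[9])
E
```

```text
-15.591206532296649 13.621486558301754 0.1599869057141865 0.21443136431035453
0 [-0.4 -1.3] 0.49
1 [-0.8 -3.1] 1.14
2 [-1.  -4.4] 1.62
3 [-0.9 -4.4] 1.62
4 [-0.8 -4.5] 1.62
5 [-0.7 -4.5] 1.62
6 [-0.5 -4.5] 1.62
7 [-0.4 -4.5] 1.62
8 [-0.3 -4.5] 1.62
9 [-0.1 -4.5] 1.62
10 [-0.  -4.5] 1.62
11 [ 0.1 -4.5] 1.62
12 [ 0.2 -4.5] 1.62
13 [ 0.4 -4.5] 1.62
14 [ 0.5 -4.5] 1.62
15 [ 0.6 -4.5] 1.62
16 [ 0.8 -4.5] 1.62
17 [ 0.9 -4.4] 1.62
18 [ 0.7 -3.1] 1.14
19 [ 0.3 -1.3] 0.49
[ 0.52853673 -0.23345011] [ 0.53301309 -0.27387797] -0.984859986997451
```

Request:
play_rows([
  {"claw":-1,"offset":[-0.0004,-0.0013,0],"dr":[0,0,0.5]},
  {"claw":-1,"offset":[-0.0008,-0.0031,0],"dr":[0,0,1.1]},
  {"claw":-1,"offset":[-0.001,-0.0044,0],"dr":[0,0,1.6]},
  {"claw":-1,"offset":[-0.0009,-0.0044,0],"dr":[0,0,1.6]},
  {"claw":-1,"offset":[-0.0008,-0.0045,0],"dr":[0,0,1.6]},
  {"claw":-1,"offset":[-0.0007,-0.0045,0],"dr":[0,0,1.6]},
  {"claw":-1,"offset":[-0.0005,-0.0045,0],"dr":[0,0,1.6]},
  {"claw":-1,"offset":[-0.0004,-0.0045,0],"dr":[0,0,1.6]},
  {"claw":-1,"offset":[-0.0002,-0.0045,0],"dr":[0,0,1.6]},
  {"claw":-1,"offset":[-0.0001,-0.0045,0],"dr":[0,0,1.6]},
])

```text
time: 6.3
tool_pos: [0.5285, -0.2338, 0.0649]
orientation: [0.0, 0.009, 1.0, -0.0]
contact_force: [-0.1, 0.8, 4.5]
gripper_width: 0.0193
grip_force: 35.0
```

Request:
play_rows([
  {"claw":-1,"offset":[0,-0.0045,0],"dr":[0,0,1.6]},
  {"claw":-1,"offset":[0.0001,-0.0045,0],"dr":[0,0,1.6]},
  {"claw":-1,"offset":[0.0003,-0.0045,0],"dr":[0,0,1.6]},
  {"claw":-1,"offset":[0.0004,-0.0045,0],"dr":[0,0,1.6]},
  {"claw":-1,"offset":[0.0005,-0.0045,0],"dr":[0,0,1.6]},
  {"claw":-1,"offset":[0.0006,-0.0045,0],"dr":[0,0,1.6]},
  {"claw":-1,"offset":[0.0008,-0.0045,0],"dr":[0,0,1.6]},
  {"claw":-1,"offset":[0.0009,-0.0044,0],"dr":[0,0,1.6]},
  {"claw":-1,"offset":[0.0007,-0.0031,0],"dr":[0,0,1.1]},
  {"claw":-1,"offset":[0.0003,-0.0013,0],"dr":[0,0,0.5]},
])

```text
time: 7.13
tool_pos: [0.5331, -0.2742, 0.0649]
orientation: [0.0, -0.116, 0.993, -0.0]
contact_force: [-0.8, 1.5, 5.7]
gripper_width: 0.0192
grip_force: 35.0
```

```bash
python3 - <<'E'
from meas import *
T=env.camera("top");S=env.camera("side")
a=S["pixels"][180:330,220:420,::-1]; cv2.imwrite("pics/s3.png",cv2.resize(a,None,fx=3.5,fy=3.5,interpolation=cv2.INTER_CUBIC))
o=env.get_obs();print({k:np.round(v,4) for k,v in o.items()})
E
```

```text
{'time': np.float64(7.2333), 'q': array([-6.7620e-01,  3.7500e-01,  1.6484e+00, -3.0000e-04,  1.1176e+00,
       -2.4792e+00]), 'joint_velocities': array([ 0.0019, -0.0058,  0.0068, -0.0005, -0.0003,  0.01  ]), 'effort': array([-3.54200e-01, -4.02820e+01, -2.67909e+01, -1.95000e-02,
       -1.94700e-01,  5.16000e-02]), 'tool_pos': array([ 0.5331, -0.2742,  0.0649]), 'orientation': array([ 1.000e-04, -1.159e-01,  9.933e-01, -3.000e-04]), 'contact_force': array([-1.1732,  0.7719,  5.9752]), 'torque': array([0.1583, 0.0196, 0.1463]), 'grip_force': np.float64(35.0013), 'gripper_width': np.float64(0.0191)}
```

View pics/s3.png

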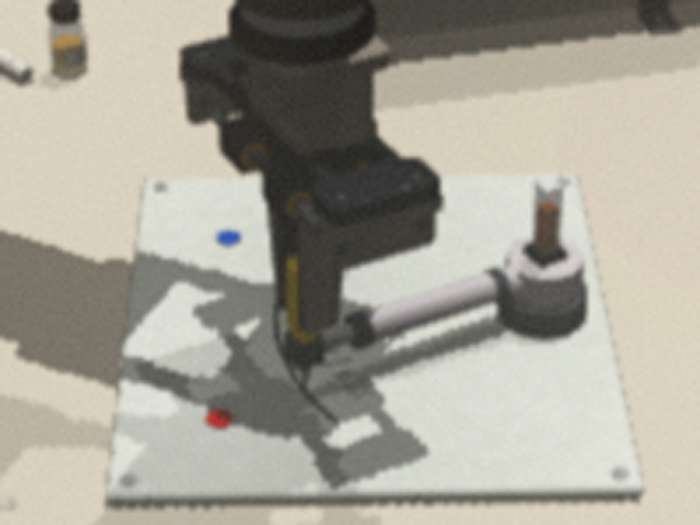

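The side crop shows the arm swung round, with the barrel line pointing at the red disc at full-image pixel (282, 299). Blue and the vial are untouched. I'll pause, then pull.

Request:
play_rows([
  {"claw":-1,"offset":[0,0,0],"dr":[0,0,0]},
  {"claw":-1,"offset":[0,0,0],"dr":[0,0,0]},
  {"claw":-1,"offset":[0,0,0],"dr":[0,0,0]},
  {"claw":-1,"offset":[0,0,0],"dr":[0,0,0]},
  {"claw":-1,"offset":[0,0,0],"dr":[0,0,0]},
  {"claw":-1,"offset":[0,0,0],"dr":[0,0,0]},
  {"claw":-1,"offset":[0,0,0],"dr":[0,0,0]},
  {"claw":-1,"offset":[0,0,0],"dr":[0,0,0]},
  {"claw":-1,"offset":[0,0,0],"dr":[0,0,0]},
  {"claw":-1,"offset":[0,0,0],"dr":[0,0,0]},
], newtons=40)

```text
time: 8.07
tool_pos: [0.5331, -0.274, 0.0649]
orientation: [0.0, -0.116, 0.993, -0.0]
contact_force: [-0.5, 0.5, 4.7]
gripper_width: 0.019
grip_force: 40.0
```

Request:
play_rows([
  {"claw":-1,"offset":[-0.001,-0.00025,0],"dr":[0,0,0]},
  {"claw":-1,"offset":[-0.002,-0.0005,0],"dr":[0,0,0]},
  {"claw":-1,"offset":[-0.003,-0.0007,0],"dr":[0,0,0]},
  {"claw":-1,"offset":[-0.003,-0.0007,0],"dr":[0,0,0]},
  {"claw":-1,"offset":[-0.003,-0.0007,0],"dr":[0,0,0]},
  {"claw":-1,"offset":[-0.003,-0.0007,0],"dr":[0,0,0]},
  {"claw":-1,"offset":[-0.003,-0.0007,0],"dr":[0,0,0]},
  {"claw":-1,"offset":[-0.003,-0.0007,0],"dr":[0,0,0]},
  {"claw":-1,"offset":[-0.003,-0.0007,0],"dr":[0,0,0]},
  {"claw":-1,"offset":[-0.003,-0.0007,0],"dr":[0,0,0]},
])

```text
time: 8.9
tool_pos: [0.5061, -0.2801, 0.0649]
orientation: [0.0, -0.116, 0.993, -0.0]
contact_force: [4.5, 1.5, 5.0]
gripper_width: 0.0193
grip_force: 40.0
```

Request:
play_rows([
  {"claw":-1,"offset":[-0.003,-0.0007,0],"dr":[0,0,0]},
  {"claw":-1,"offset":[-0.003,-0.0007,0],"dr":[0,0,0]},
  {"claw":-1,"offset":[-0.003,-0.0007,0],"dr":[0,0,0]},
  {"claw":-1,"offset":[-0.003,-0.0007,0],"dr":[0,0,0]},
  {"claw":-1,"offset":[-0.003,-0.0007,0],"dr":[0,0,0]},
  {"claw":-1,"offset":[-0.003,-0.0007,0],"dr":[0,0,0]},
  {"claw":-1,"offset":[-0.003,-0.0007,0],"dr":[0,0,0]},
  {"claw":-1,"offset":[-0.003,-0.0007,0],"dr":[0,0,0]},
  {"claw":-1,"offset":[-0.0015,-0.0004,0],"dr":[0,0,0]},
  {"claw":-1,"offset":[-0.0005,-0.0001,0],"dr":[0,0,0]},
])

```text
time: 9.73
tool_pos: [0.4806, -0.286, 0.0649]
orientation: [0.001, -0.115, 0.993, -0.0]
contact_force: [7.1, 2.8, 3.2]
gripper_width: 0.0196
grip_force: 40.0
```

```bash
python3 - <<'E'
from meas import *
T=env.camera("top");S=env.camera("side")
b=lambda p,s:cv2.resize(p["pixels"][s][...,::-1],None,fx=5,fy=5,interpolation=cv2.INTER_CUBIC)
a=np.hstack([b(T,np.s_[190:310,290:370]),b(S,np.s_[220:340,250:330])]); cv2.imwrite("pics/s4.png",a)
o=env.get_obs();print({k:np.round(v,4) for k,v in o.items()})
g=o["tool_pos"].copy();g[2]=.015; print("tip px",proj(S,g),"dot px",proj(S,[.4801,-.2867,.012]))
try: print(blob(S,"red",(245,270,320,330)))
except Exception as e: print(e)
E
```

```text
{'time': np.float64(9.8333), 'q': array([-7.5370e-01,  2.8130e-01,  1.7685e+00,  1.4000e-03,  1.0903e+00,
       -2.5563e+00]), 'joint_velocities': array([ 0.0014,  0.0008,  0.0003, -0.0013, -0.0003,  0.0012]), 'effort': array([ -2.9066, -36.2926, -24.2697,  -1.5908,   1.055 ,   0.0831]), 'tool_pos': array([ 0.4806, -0.2861,  0.0649]), 'orientation': array([ 9.000e-04, -1.153e-01,  9.933e-01, -2.000e-04]), 'contact_force': array([6.7993, 1.856 , 3.6307]), 'torque': array([ 0.3521, -1.0986,  0.0243]), 'grip_force': np.float64(40.0012), 'gripper_width': np.float64(0.0197)}
tip px [[282.52705152 297.54332202]] dot px [[282.41369202 298.9785253 ]]
(array([282.        , 299.36842105]), array([279, 298,   7,   4,  19], dtype=int32))
```

View pics/s4.png

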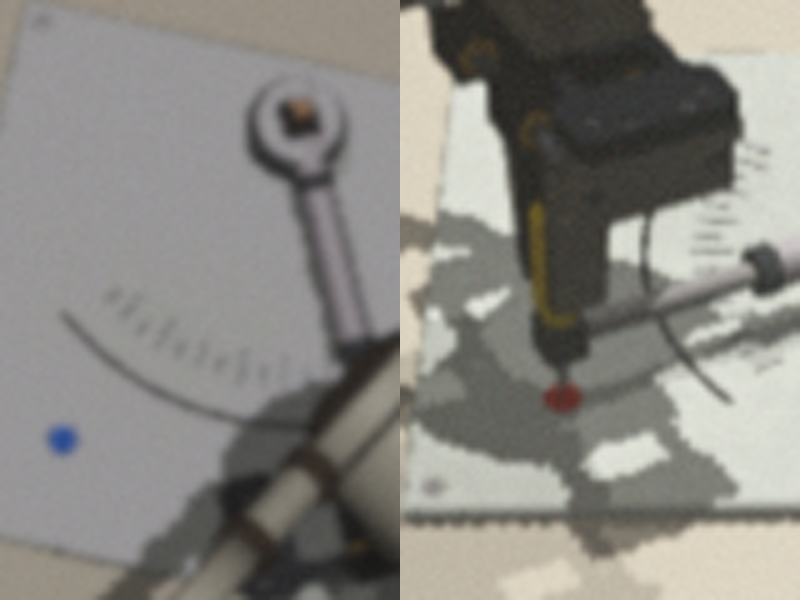

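The side half of the picture shows the stylus ending on the middle of the red disc, at about crop pixel (563, 390) against the disc centre at (562, 398). The 3 mm gap explains the difference. The spring pulls with about 7 N, as expected at the red disc. One 0.6 mm nudge, then settle.

Request:
play_rows([
  {"claw":-1,"offset":[-0.0005,-0.0005,0],"dr":[0,0,0]},
  {"claw":-1,"offset":[0,0,0],"dr":[0,0,0]},
  {"claw":-1,"offset":[0,0,0],"dr":[0,0,0]},
  {"claw":-1,"offset":[0,0,0],"dr":[0,0,0]},
  {"claw":-1,"offset":[0,0,0],"dr":[0,0,0]},
  {"claw":-1,"offset":[0,0,0],"dr":[0,0,0]},
  {"claw":-1,"offset":[0,0,0],"dr":[0,0,0]},
  {"claw":-1,"offset":[0,0,0],"dr":[0,0,0]},
  {"claw":-1,"offset":[0,0,0],"dr":[0,0,0]},
  {"claw":-1,"offset":[0,0,0],"dr":[0,0,0]},
])

```text
time: 10.67
tool_pos: [0.4802, -0.2864, 0.0649]
orientation: [0.001, -0.115, 0.993, -0.0]
contact_force: [6.8, 2.6, 4.1]
gripper_width: 0.0194
grip_force: 40.0
```

```bash
python3 - <<'E'
from h import *
o=env.get_obs();print(o["tool_pos"],o["contact_force"],o["grip_force"])
print(env.finish_job())
E
```

```text
[ 0.48016661 -0.28638645  0.06486169] [6.83677966 2.56410678 4.13895449] 40.00125467777252
the job is handed in; nothing more can be done
None
```

I swung the arm along the arc to the red disc at about 5 cm/s, paused, then pulled the rod out until the stylus was over the disc's middle (within about 1 mm by my measurements), and handed the job in at 10.7 s still gripping the knob against the spring; no verdict came back.

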